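Hold a sample slide flush on the sloped reading stage

TASK

Pick up the larger of the two slide holders by its upright grip rib and hold its flat glass face flush against the sloped pad of the reading stage, centred on the pad with its long sides along the pad's long sides. Press it gently so that the sprung pad gives by a few millimetres, and finish like that, still gripping and pressing the holder. Do not disturb the smaller holder, the dishes or the bottles.

Things in the scene. Friction and masses are not known exactly. Their poses are not given: they have to be found in the camera images.
- holder_grip (a point): the larger slide holder, loose, about 0.1 kg: a flat plate 76 (x) x 50 (y) x 5 mm (metal frame round a glass slide) lying glass face down, with an upright grey grip rib on its back. The rib is 68 mm long (along x), 10 mm thick (y), centred, and reaches 41 mm above the plate's underside. This point lies in the rib, on the plate's centre line, 22 mm above the underside; z points out of the back (up as it lies), x along the long side. Either way round serves
- small_holder_grip (a point): the smaller slide holder, loose, to be left alone: the same build, plate 46 x 28 x 5 mm, rib 40 x 10 mm up to 28 mm above the underside. This point is in its middle, 15 mm above the underside
- pad_face (a point): centre of the top face of the black sprung pad on the tilting stage; x along the pad's long side, pointing up the slope and away from the robot, y across, z square out of the face. The pad is a plain flat face 88 (x) x 62 (y) mm. Stage base 140 x 100 mm, fixed to the bench; the pad's slope is locked, 0.2 to 0.5 rad (differs each time), leaning down towards the robot; the pad's face is 91 to 94 mm above the bench at its centre
- pad (a joint): how far the pad is pushed in, square to its face, m: 0 free, 0.008 at its stop. A spring of 4 N preload and 1 N per mm pushes it out
- petri_dish: petri dish, 59 mm wide, 15 mm high, between the robot and the stage; bystander, origin under its centre
- petri_dish_b: second petri dish, same size, to the left of the stage; bystander
- culture_bottle_0: culture bottle, 37 mm wide, 118 mm high, near the left front; bystander, origin under its centre
- culture_bottle_1: culture bottle, same size, far right of the bench; bystander
- culture_bottle_2: culture bottle, same size, far right of the bench; bystander
- culture_bottle_3: culture bottle, same size, far right of the bench; bystander
- wash_bottle: wash bottle with a bent spout, 65 x 96 x 204 mm, behind the work; bystander

How it is judged:
By the outcome, as a careful person would: the job done as asked, in the order asked, and still so for the second after the job is handed in, while the arm keeps its last pose, push and grip.
It also fails if it takes over 38 s, if anything falls off the work surface, if the arm or the gripper's body presses on something with over 40 N, if the wrist force passes 120 N, or if a joint passes its speed limit or range.

ROBOT

A 6-joint arm with a two-finger parallel gripper is mounted at the origin on a cart in front of the work surface, level with it; the furniture and walls round the work are solid. World frame = base frame: x ahead of the robot, y to its left, z up, the work surface at z = 0. Lengths are in m, angles in rad, forces in N, time in s.
With the tool pointing down it reaches from about 0.375 to 0.975 m from the base axis. Payload 3.8 kg.
Tool frame: the origin (TCP) lies midway between the tips of the shut fingers; the grasp point (between the pads) lies 19 mm behind it; z points along the fingers, y is the direction in which the jaws open and shut (so a half turn about z gives the same grasp; the last joint's range is limited). The gripper opens to 85 mm and grips with 20 to 120 N. Pads are 22 mm wide; open, the fingers measure 114 mm over their backs; the gripper's body (76 mm by 85 mm) begins 54 mm behind the grasp point. The pads swing forward as they close: fully open they stand 13 mm farther back than shut.
Start: joints at [-1.353, 0.264, 1.604, -0, 1.274, -0.037], TCP at [0.17, -0.653, 0.231] pointing down, gripper open.
Joint ranges: [-2.63, 2.63], [-0.94, 2.18], [0.31, 2.57], [-1.31, 4.45], [0, 2.66], [-2.55, 2.55]. Speed limits (rad/s): [2.57, 2.57, 3.14, 3.14, 3.14, 3.14].

INTERFACE

Orientations are given as a rotation vector (axis times angle).
In Python, from workcell import bot gives the robot as it stands.
- The arm moves only by the tool drive_tool, never from a script. Its argument "deltas" is a list of rows, each an object with "hand": the opening, from 0 (shut) to 1 (fully open); "offset": the shift along the world's x, y, z in cm, a list of three; "angular": the turn, a rotation vector about the world's x, y, z in degrees, a list of three. A call has 1 to 8 rows; each row is the pose to reach, as a shift and turn from the pose commanded when the call began; what a row does not reach only later rows make up. A row lasts 1/8 s, in which the tool goes at most 62.5 mm and 10.7 degrees, less where a joint would pass 70% of its speed; a pose out of reach is approached as far as the arm can. A call with a gripper value outside its range is refused whole. The fingers move at their own pace and stop on an object; "force" is the grip in N (left out, the last holds). Time passes only in rows, so rows that repeat a pose let the fingers close. It gives the time, the measured TCP pose, the force and the opening at its end, in the units of the state.
- bot.read_state(): the state, without advancing time (a new reading comes with each control period).
- bot.read_camera(name): name is "side" or "top" or "wrist"; returns a dict with "frame" (420x560x3 uint8, blue, green, red), "mtx" (3x3 intrinsics, pixels), "k1" (the pictures are not rectified: a ray, as slopes to the right and down, at radius r is drawn at 1 + k1 r^2 times it, then the intrinsics apply), "R" (3x3) and "t" (3): a world point X has camera coordinates R X + t. Camera axes: x right, y down, z forward; pixel columns grow to the right and rows downward; lengths in m; the calibration is good to about 2 mm. A picture is of the moment at which its call begins. There is no depth.
- bot.finish_job(): hands the job in, once; it reports no verdict.
The state is a dict: "time": time; "q": joint angles; "joint_vel": joint speeds; "joint_torque": joint torques, N m; "tool_pos": TCP position; "tcp_rot": TCP orientation; "wrist_force": force on the tool from outside, world axes, zero at the start; "torque": the same for the moment, N m; "width": opening from 0.0 (shut) to 1.0 (fully open).
Only numpy, scipy, OpenCV 4.12 (cv2) and the standard library are available. Lean on these libraries where they do the work, as an engineer would, in place of code of your own. Each camera call takes 0.05 s, during which the arm holds its last target. There are 200 camera calls.

## Working session

There is one attempt and no reset: what is moved stays moved. The work goes in short steps, Python scripts to look and compute and a tool call to move; the robot and the scene stay as the last step left them, time stands still between calls to the robot, and variables do not carry over. Pictures are saved under pics/ and viewed, about 8 in all and at most 12, crops included, and the job is handed in when it is done.

Besides the shell and the picture viewer there is one more tool, called after "Request:" as name([rows], argument=value, ...), one row to a line, values as JSON. drive_tool: Moves the arm, as the interface text tells. Its arguments: {"type":"object","properties":{"deltas":{"type":"array"},"force":{"type":"number"}},"required":["deltas"]}

```bash
mkdir -p pics
cat > h.py <<'E'
import numpy as np, cv2
from workcell import bot
from scipy.spatial.transform import Rotation as Ro
def ray(c,uv):
    uv=np.array(uv,float).reshape(-1,1,2)
    d=np.array([c["k1"],0,0,0],float)
    n=cv2.undistortPoints(uv,np.array(c["mtx"],float),d)[:,0]
    R=np.array(c["R"]);t=np.array(c["t"])
    return -R.T@t, (np.c_[n,np.ones(len(n))]@R)
def onz(c,uv,z):
    o,d=ray(c,uv); return o+d*((z-o[2])/d[:,2])[:,None]
def proj(c,X):
    return cv2.projectPoints(np.array(X,float).reshape(-1,1,3),cv2.Rodrigues(np.array(c["R"]))[0],np.array(c["t"],float),np.array(c["mtx"],float),np.array([c["k1"],0,0,0.]))[0][:,0]
E
python3 - <<'E'
from h import *
import pickle
for n in("top","side"):
    c=bot.read_camera(n); cv2.imwrite(f"pics/{n}0.png",c["frame"]); pickle.dump(c,open(n+"0.pkl","wb"))
    print(n,-np.array(c["R"]).T@c["t"],np.array(c["R"])[2],c["k1"],np.array(c["mtx"])[0,0])
print(bot.read_state())
E
```

```text
top [0.483077   0.14040026 1.07286267] [ 0.13745505  0.01130487 -0.99044349] -0.11625247884179411 417.40167407106657
side [ 0.33568689 -0.41199556  0.65262422] [ 0.35052308  0.66171208 -0.662775  ] -0.11034649110327173 427.51716890444413
{'time': 0.1, 'q': array([-1.35288840e+00,  2.64685737e-01,  1.60521709e+00, -3.13240256e-05,
        1.27371420e+00, -3.69080156e-02]), 'joint_vel': array([ 0.00149083, -0.00166781, -0.00386284,  0.00050498,  0.00072819,
       -0.00132278]), 'joint_torque': array([-4.24493355e-04, -5.16706252e+01, -3.68590629e+01, -1.35405144e-04,
        6.27354893e-03, -8.31166602e-06]), 'tool_pos': array([ 0.16998687, -0.65256967,  0.23009218]), 'tcp_rot': array([-3.11412980e+00, -3.98940425e-01,  3.34013608e-04]), 'wrist_force': array([ 0.68376743,  1.11505666, -0.86611464]), 'torque': array([-0.0566886 , -0.00792303,  0.01662026]), 'width': 0.998208155690223}
```

View pics/top0.png

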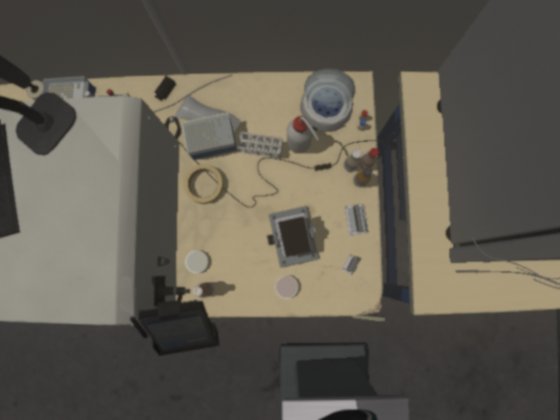

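View pics/side0.png

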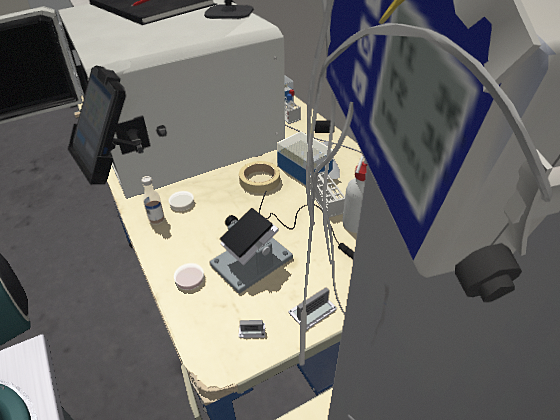

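The top view shows the large holder at about (356,219), the small one at (351,263) and the stage pad at (293,237). The side view has the large holder at (312,308), the small one at (252,328) and the pad at (248,233).

Run:
```python
from h import *
import pickle
c=pickle.load(open("top0.pkl","rb"));s=pickle.load(open("side0.pkl","rb"))
print("top",onz(c,[[356,219],[351,263],[287,287]],0.005).round(3),onz(c,[[293,237]],.092).round(3))
print("side",onz(s,[[312,312],[252,332],[189,278]],0.005).round(3),onz(s,[[248,233]],.092).round(3))
print(proj(c,[[0,0,0],[.17,-.653,.231],[0.5,0,0],[0.4,0,0]]))
a=cv2.resize(c["frame"][190:310,250:390],None,fx=4,fy=4,interpolation=2)
b=cv2.resize(s["frame"][195:345,165:345],None,fx=3.2,fy=3.2,interpolation=2)
cv2.imwrite("pics/topc.png",cv2.convertScaleAbs(a,alpha=1.5));cv2.imwrite("pics/sidec.png",b)
```

```text
top [[ 0.606 -0.036  0.005]
 [ 0.493 -0.019  0.005]
 [ 0.435  0.144  0.005]] [[0.555 0.129 0.092]]
side [[ 0.601 -0.041  0.005]
 [ 0.488 -0.025  0.005]
 [ 0.435  0.144  0.005]] [[0.557 0.117 0.092]]
[[346.46358823 459.13753305]
 [646.33166312 397.3437231 ]
 [343.14002284 260.37333333]
 [344.0956604  299.90686284]]
```

View pics/topc.png

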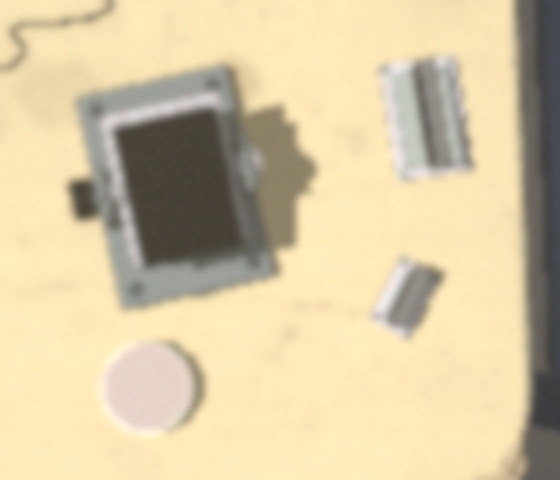

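View pics/sidec.png

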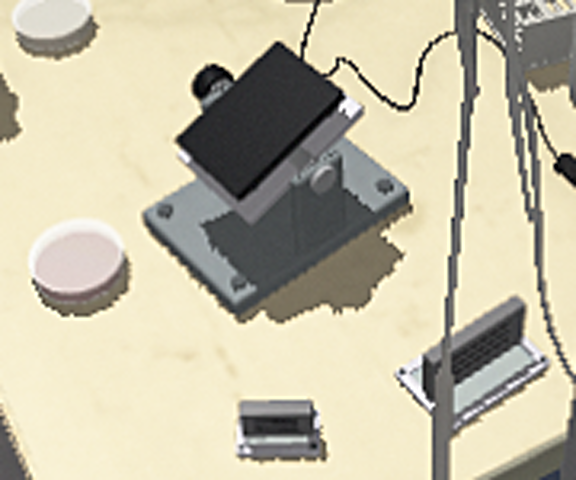

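The crops show the pad corners clearly in both views. The large holder's rib runs along about +8° and the pad along about +13°. A tall dark box and some thin cables stand to the right, so I'll check those before swinging the arm across.

Run:
```python
from h import *
import pickle
c=pickle.load(open("top0.pkl","rb"));s=pickle.load(open("side0.pkl","rb"))
def tri(a,b):
    o1,d1=ray(c,a);o2,d2=ray(s,b);P=[]
    for u,v in zip(d1,d2):
        k=np.linalg.lstsq(np.c_[u,-v],o2-o1,rcond=None)[0]
        p,q=o1+k[0]*u,o2+k[1]*v;P.append((p+q)/2);print("gap",np.linalg.norm(p-q).round(4))
    return np.array(P)
T=np.array([[115,128],[215,108],[243,248],[147,266]])/4-.375+[250,190]
S=np.array([[279,42],[346,97],[240,200],[178,142]])/3.2-.34+[165,195]
P=tri(T,S);print(P.round(4))
M=np.array([[.044,.031,0],[.044,-.031,0],[-.044,-.031,0],[-.044,.031,0]])
R,r=Ro.align_vectors(P-P.mean(0),M);print("pad",P.mean(0).round(4),R.as_matrix().round(3),r, "slope",np.arcsin(R.as_matrix()[2,0]),"yaw",np.degrees(np.arctan2(*R.as_matrix()[[1,0],0])))
T=np.array([[383,66],[457,57],[470,168],[402,179]])/4-.375+[250,190]
H=onz(c,T,.005);print("holder",H.round(4),H.mean(0))
# rib ends on top
print("rib",tri(np.array([[428,60],[440,165]])/4-.375+[250,190],np.array([[519,300],[428,352]])/3.2-.34+[165,195]).round(4))
w=bot.read_camera("wrist");W=np.array(w["R"]);st=bot.read_state();Rt=Ro.from_rotvec(st["tcp_rot"]).as_matrix()
print("cam in tool",(Rt.T@(-W.T@w["t"]-st["tool_pos"])).round(3),(W@Rt).round(3))
a=cv2.resize(cv2.convertScaleAbs(c["frame"][60:420,370:560],alpha=2,beta=20),None,fx=1.5,fy=1.5)
b=cv2.resize(w["frame"],None,fx=.85,fy=.85)
o=np.zeros((540,770,3),np.uint8);o[:540,:285]=a;o[:357,290:290+476]=b[:357]
cv2.imwrite("pics/env.png",o)
```

```text
gap 0.0018
gap 0.0007
gap 0.0026
gap 0.0005
[[0.5891 0.1626 0.1064]
 [0.6018 0.1037 0.1025]
 [0.5219 0.087  0.0728]
 [0.5103 0.1448 0.0752]]
pad [0.5558 0.1245 0.0892] [[ 0.917 -0.22  -0.333]
 [ 0.19   0.974 -0.121]
 [ 0.351  0.048  0.935]] 0.0031119398214037807 slope 0.35844935427257746 yaw 11.728181713398707
holder [[ 0.6394 -0.0091  0.005 ]
 [ 0.6448 -0.0574  0.005 ]
 [ 0.5725 -0.0632  0.005 ]
 [ 0.566  -0.0191  0.005 ]] [ 0.60568498 -0.03722463  0.005     ]
gap 0.0007
gap 0.0024
rib [[ 0.6373 -0.0323  0.0407]
 [ 0.5726 -0.0379  0.0424]]
cam in tool [ 0.083 -0.    -0.142] [[-0.     1.     0.   ]
 [-0.947 -0.    -0.322]
 [-0.322 -0.     0.947]]
```

View pics/env.png

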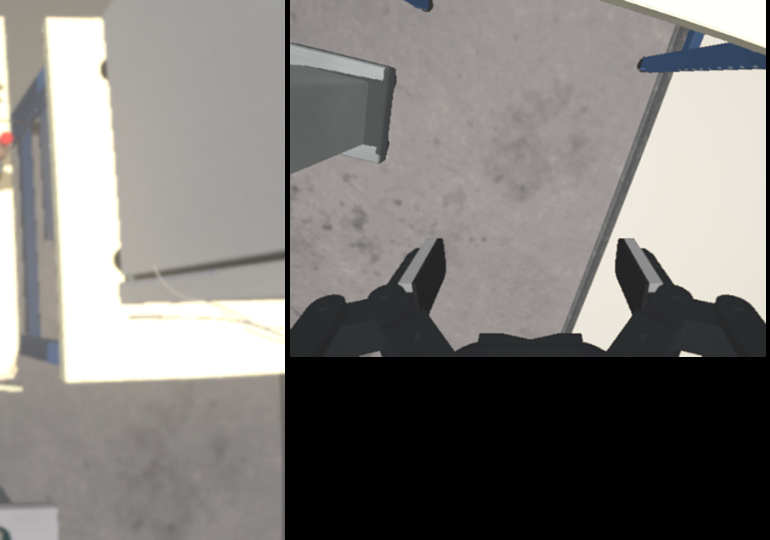

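Run:
```python
from h import *
import pickle
c=pickle.load(open("top0.pkl","rb"));s=pickle.load(open("side0.pkl","rb"))
o1,d1=ray(c,[[473,237],[500,260],[540,275]]);o2,d2=ray(s,[[303,360],[315,150],[340,45],[420,30],[500,90]])
for u in d1:
  for v in d2:
    k=np.linalg.lstsq(np.c_[u,-v],o2-o1,rcond=None)[0];p,q=o1+k[0]*u,o2+k[1]*v
    print(((p+q)/2).round(3),np.linalg.norm(p-q).round(3))
print(onz(c,[[450,255],[412,313]],0.).round(3),onz(c,[[450,255]],.4).round(3))
# target yaw & current tool axes
Rt=Ro.from_rotvec(bot.read_state()["tcp_rot"]).as_matrix();print(Rt.round(3))
```

```text
[ 0.503 -0.227  0.235] 0.074
[ 0.522 -0.145  0.439] 0.006
[ 0.535 -0.121  0.519] 0.035
[ 0.556 -0.145  0.527] 0.099
[ 0.569 -0.189  0.489] 0.15
[ 0.469 -0.254  0.297] 0.045
[ 0.492 -0.177  0.465] 0.008
[ 0.506 -0.153  0.534] 0.043
[ 0.523 -0.175  0.541] 0.099
[ 0.532 -0.216  0.509] 0.143
[ 0.443 -0.288  0.373] 0.04
[ 0.466 -0.219  0.498] 0.003
[ 0.48  -0.195  0.553] 0.033
[ 0.495 -0.213  0.558] 0.08
[ 0.501 -0.251  0.532] 0.115
[[ 0.509 -0.28   0.   ]
 [ 0.363 -0.173  0.   ]] [[ 0.499 -0.123  0.4  ]]
[[ 0.968  0.252 -0.   ]
 [ 0.252 -0.968  0.002]
 [ 0.    -0.002 -1.   ]]
```

Triangulated roughly, the box lies at x > 0.5, y < -0.28. I'll swing round it at low x and raised z.

Request:
drive_tool([
  {"hand": 0.6,"offset": [2,5,3],"angular": [0,0,0]},
  {"hand": 0.6,"offset": [5,11,6],"angular": [0,0,0]},
  {"hand": 0.6,"offset": [7,17,6],"angular": [0,0,-3]},
  {"hand": 0.6,"offset": [10,23,6],"angular": [0,0,-8]},
  {"hand": 0.6,"offset": [13,28.5,6],"angular": [0,0,-8]},
  {"hand": 0.6,"offset": [16,34,6],"angular": [0,0,-8]},
  {"hand": 0.6,"offset": [19,39.5,6],"angular": [0,0,-8]},
  {"hand": 0.6,"offset": [22,45,6],"angular": [0,0,-8]},
])

```text
time: 1.15
tool_pos: [0.3829, -0.2153, 0.2912]
tcp_rot: [3.136, 0.18, 0.001]
wrist_force: [1.2, -0.3, 0.3]
width: 0.596
```

Request:
drive_tool([
  {"hand": 0.6,"offset": [1.5,5.5,0],"angular": [0,0,0]},
  {"hand": 0.6,"offset": [3,11,0],"angular": [0,0,0]},
  {"hand": 0.6,"offset": [5,16.5,0],"angular": [0,0,0]},
  {"hand": 0.6,"offset": [10,16.5,-1],"angular": [0,0,0]},
  {"hand": 0.6,"offset": [15,16.5,-2.5],"angular": [0,0,0]},
  {"hand": 0.6,"offset": [20,16.5,-4],"angular": [0,0,0]},
  {"hand": 0.6,"offset": [22,16.5,-5],"angular": [0,0,0]},
  {"hand": 0.6,"offset": [22,16.5,-5],"angular": [0,0,0]},
])

```text
time: 2.15
tool_pos: [0.6025, -0.0519, 0.2391]
tcp_rot: [-3.136, -0.181, 0.006]
wrist_force: [-0.4, -0.3, -0.3]
width: 0.602
```

Run:
```python
from h import *
import pickle
w=bot.read_camera("wrist");pickle.dump(w,open("w1.pkl","wb"))
cv2.imwrite("pics/w1.png",w["frame"]);print(proj(w,[[.637,-.032,.041],[.5726,-.038,.041]]))
```

```text
[[266.00872911 141.5012475 ]
 [265.50224429 205.96310502]]
```

View pics/w1.png

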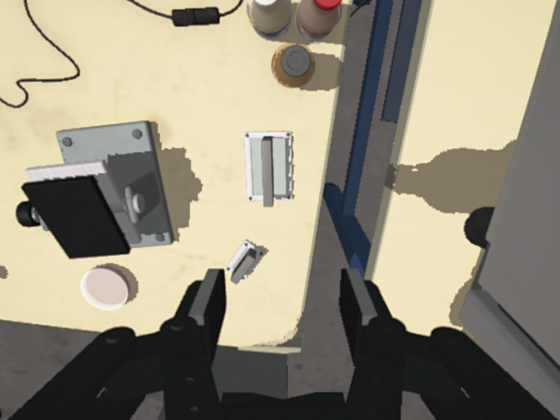

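The wrist view shows the rib top from (267,138) to (268,206), the holder plate round it, and the pad corners at (25,183), (97,175), (130,248) and (72,258).

Run:
```python
from h import *
import pickle
w=pickle.load(open("w1.pkl","rb"));c=pickle.load(open("top0.pkl","rb"));s=pickle.load(open("side0.pkl","rb"))
p=onz(w,[[267,138],[268,206]],.041);print(p.round(4),p.mean(0).round(4),np.degrees(np.arctan2(*(p[0]-p[1])[[1,0]])))
q=onz(w,[[246,132],[291,132],[291,200],[250,200]],.005);print(q.round(4),q.mean(0).round(4))
T=np.array([[115,128],[215,108],[243,248],[147,266]])/4-.375+[250,190]
S=np.array([[279,42],[346,97],[240,200],[178,142]])/3.2-.34+[165,195]
W=np.array([[25,183],[97,175],[130,248],[72,258]])
P=[]
for i in range(4):
    A=[];b=[]
    for cam,px in((c,T[i]),(s,S[i]),(w,W[i])):
        o,d=ray(cam,px);d=d[0]/np.linalg.norm(d[0]);N=np.eye(3)-np.outer(d,d);A.append(N);b.append(N@o)
    x,r,_,_=np.linalg.lstsq(np.vstack(A),np.hstack(b),rcond=None);P.append(x);print(x.round(4),np.sqrt(r).round(4))
P=np.array(P);M=np.array([[.044,.031,0],[.044,-.031,0],[-.044,-.031,0],[-.044,.031,0]])
R,r=Ro.align_vectors(P-P.mean(0),M);m=R.as_matrix();print("pad",P.mean(0).round(4),m.round(3),r,"slope",np.arcsin(m[2,0]),"yaw",np.degrees(np.arctan2(m[1,0],m[0,0])))
st=bot.read_state();print(st["tool_pos"],Ro.from_rotvec(st["tcp_rot"]).as_matrix().round(3))
```

```text
[[ 0.6404 -0.0326  0.041 ]
 [ 0.5729 -0.0405  0.041 ]] [ 0.6066 -0.0366  0.041 ] 6.679622520015235
[[ 0.6393 -0.0091  0.005 ]
 [ 0.6447 -0.0559  0.005 ]
 [ 0.5708 -0.065   0.005 ]
 [ 0.5656 -0.0197  0.005 ]] [ 0.6051 -0.0374  0.005 ]
[0.5898 0.1628 0.1045] [0.0024]
[0.6024 0.1033 0.1008] [0.0024]
[0.5229 0.088  0.0705] [0.0029]
[0.51   0.1443 0.076 ] [0.001]
pad [0.5563 0.1246 0.0879] [[ 0.921 -0.226 -0.316]
 [ 0.189  0.971 -0.144]
 [ 0.339  0.073  0.938]] 0.0035753590085658036 slope 0.34613535092318737 yaw 11.600303336883245
[ 0.60193465 -0.05201266  0.24010636] [[ 0.993  0.115 -0.003]
 [ 0.115 -0.993  0.   ]
 [-0.003 -0.001 -1.   ]]
```

Request:
drive_tool([
  {"hand": 0.6,"offset": [0.4,1.5,-5],"angular": [0,0,0]},
  {"hand": 0.6,"offset": [0.4,1.5,-10],"angular": [0,0,0]},
  {"hand": 0.6,"offset": [0.4,1.5,-15],"angular": [0,0,0]},
  {"hand": 0.6,"offset": [0.4,1.5,-17],"angular": [0,0,0]},
  {"hand": 0.6,"offset": [0.4,1.5,-17],"angular": [0,0,0]},
  {"hand": 0.6,"offset": [0.4,1.5,-17],"angular": [0,0,0]},
])

```text
time: 2.95
tool_pos: [0.6084, -0.0375, 0.074]
tcp_rot: [3.136, 0.181, 0.007]
wrist_force: [0.7, -0.4, 0.9]
width: 0.601
```

Run:
```python
from h import *
w=bot.read_camera("wrist")
cv2.imwrite("pics/w2.png",w["frame"]);st=bot.read_state();print(st["tool_pos"],st["wrist_force"]);print(proj(w,[[.6404,-.0326,.041],[.5729,-.0405,.041]]),proj(w,st["tool_pos"]))
```

```text
[ 0.60872328 -0.03748873  0.07428353] [-0.68066813 -0.2219463  -0.49272808]
[[280.12722972 194.98323611]
 [280.56950411 308.18478118]] [[282.59446587 282.83505441]]
```

View pics/w2.png

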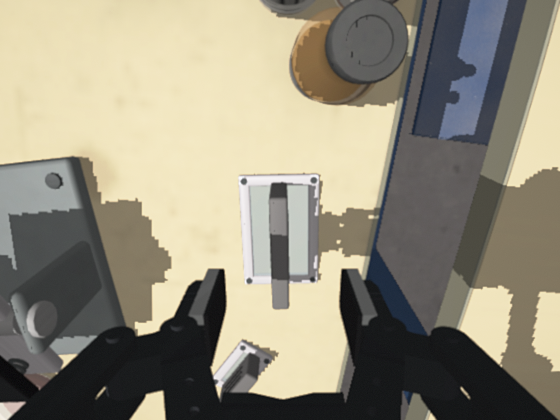

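The rib is centred between the fingers, with its near end at (280,308) as predicted. Next I'll descend and grip.

Request:
drive_tool([
  {"hand": 0.6,"offset": [-0.2,0,-3.5],"angular": [0,0,0]},
  {"hand": 0.6,"offset": [-0.2,0,-6.4],"angular": [0,0,0]},
  {"hand": 0.6,"offset": [-0.2,0,-6.4],"angular": [0,0,0]},
  {"hand": 0.6,"offset": [-0.2,0,-6.4],"angular": [0,0,0]},
], force=60)

```text
time: 3.5
tool_pos: [0.6063, -0.0374, 0.0095]
tcp_rot: [3.136, 0.181, 0.005]
wrist_force: [1.0, -0.2, 1.0]
width: 0.6
```

Request:
drive_tool([
  {"hand": 0,"offset": [0,0,0],"angular": [0,0,0]},
  {"hand": 0,"offset": [0,0,0],"angular": [0,0,0]},
  {"hand": 0,"offset": [0,0,0],"angular": [0,0,0]},
  {"hand": 0,"offset": [0,0,0],"angular": [0,0,0]},
  {"hand": 0,"offset": [0,0,0],"angular": [0,0,0]},
  {"hand": 0,"offset": [0,0,0],"angular": [0,0,0]},
], force=60)

```text
time: 4.25
tool_pos: [0.6057, -0.0373, 0.0087]
tcp_rot: [3.136, 0.181, 0.004]
wrist_force: [-0.2, 0.0, 6.3]
width: 0.107
```

```bash
cat >> h.py <<'E'
def goal(P,th,ps,h):
    X=np.array([np.cos(th)*np.cos(ps),np.cos(th)*np.sin(ps),np.sin(th)]);Y=np.array([-np.sin(ps),np.cos(ps),0]);n=np.cross(X,Y)
    return np.array(P)+n*h, np.c_[X,-Y,-n]
def go(P,th,ps,h):
    st=bot.read_state();p,R=goal(P,th,ps,h);Rt=Ro.from_rotvec(st["tcp_rot"]).as_matrix()
    print("goal",p.round(4),"offset cm",((p-st["tool_pos"])*100).round(2),"ang",np.degrees(Ro.from_matrix(R@Rt.T).as_rotvec()).round(2),"F",st["wrist_force"].round(1),st["width"].round(3))
E
python3 -c "
from h import *
go([.556,.1246,.0925],.35,np.radians(12.3),.0487)"
```

```text
Traceback (most recent call last):
  File "h.py", line 19, in go
    print("goal",p.round(4),"offset cm",((p-st["tool_pos"])*100).round(2),"ang",np.degrees(Ro.from_matrix(R@Rt.T).as_rotvec()).round(2),"F",st["wrist_force"].round(1),st["width"].round(3))
                                                                                                                                                                       ^^^^^^^^^^^^^^^^^
AttributeError: 'float' object has no attribute 'round'
```

Request:
drive_tool([
  {"hand": 0,"offset": [0,0,3],"angular": [0,0,0]},
  {"hand": 0,"offset": [0,0,8],"angular": [0,0,0]},
  {"hand": 0,"offset": [0,0,13],"angular": [0,0,0]},
  {"hand": 0,"offset": [0,0,17],"angular": [0,0,0]},
  {"hand": 0,"offset": [0,0,17],"angular": [0,0,0]},
], force=80)

```text
time: 4.88
tool_pos: [0.6073, -0.0374, 0.1817]
tcp_rot: [3.135, 0.181, 0.013]
wrist_force: [-1.0, -0.4, -0.9]
width: 0.108
```

```bash
sed -i 's/st\["width"\].round(3)/st["width"]/' h.py
python3 -c "
from h import *
go([.556,.1246,.0925],.35,np.radians(12.3),.0487)"
```

```text
goal [0.5397 0.121  0.1382] offset cm [-6.76 15.85 -4.35] ang [  3.32 -19.32   5.66] F [-1.  -0.4 -0.9] 0.10803915313902986
```

Request:
drive_tool([
  {"hand": 0,"offset": [-2,5,1],"angular": [1.1,-6.4,1.9]},
  {"hand": 0,"offset": [-4.5,10.5,0.5],"angular": [2.2,-12.9,3.8]},
  {"hand": 0,"offset": [-6.8,15.8,-1],"angular": [3.3,-19.3,5.7]},
  {"hand": 0,"offset": [-6.8,15.8,-4.4],"angular": [3.3,-19.3,5.7]},
  {"hand": 0,"offset": [-6.8,15.8,-4.4],"angular": [3.3,-19.3,5.7]},
  {"hand": 0,"offset": [-6.8,15.8,-4.4],"angular": [3.3,-19.3,5.7]},
  {"hand": 0,"offset": [-6.8,15.8,-4.4],"angular": [3.3,-19.3,5.7]},
])

```text
time: 5.75
tool_pos: [0.5384, 0.1204, 0.1348]
tcp_rot: [-3.041, -0.327, -0.528]
wrist_force: [0.4, -0.3, -1.2]
width: 0.106
```

Run:
```python
from h import *
import pickle
go([.556,.1246,.0925],.35,np.radians(12.3),.0487)
S=bot.read_camera("side");W=bot.read_camera("wrist");pickle.dump((S,W,bot.read_state()),open("h1.pkl","wb"))
a=cv2.resize(S["frame"][160:310,160:345],None,fx=4,fy=4,interpolation=2)
cv2.imwrite("pics/hs.png",a);cv2.imwrite("pics/hw.png",W["frame"])
```

```text
goal [0.5397 0.121  0.1382] offset cm [0.13 0.06 0.34] ang [ 0.01 -0.36  0.01] F [ 0.4 -0.3 -1.2] 0.10581691085446751
```

View pics/hs.png

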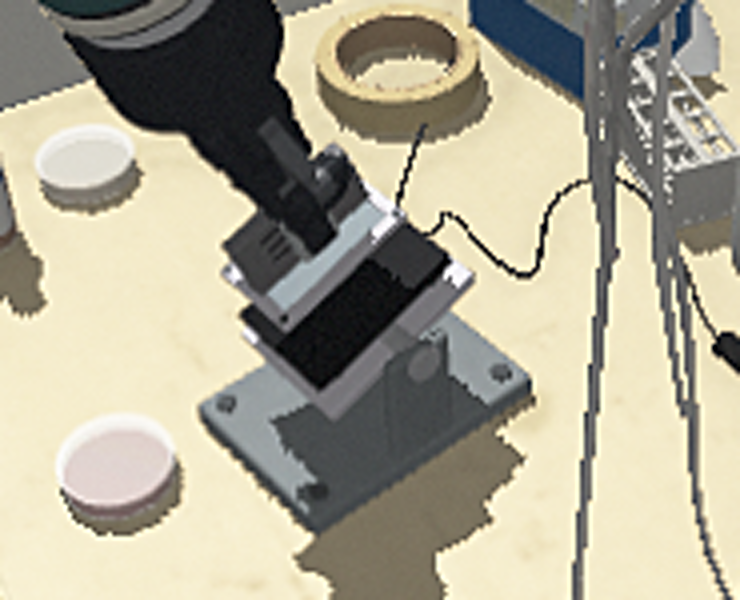

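View pics/hw.png

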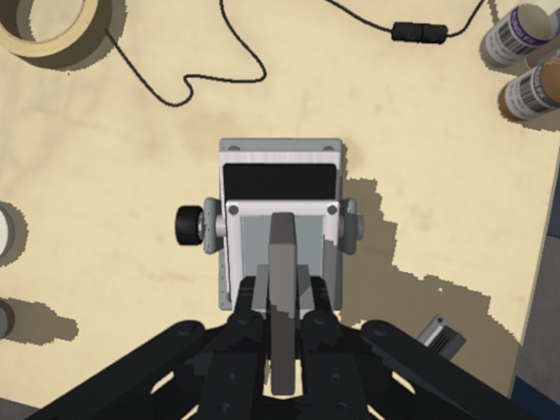

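The side crop shows the holder roughly parallel above the pad. The pad corners there are (242,312), (320,390) and (447,264), and the holder corners (228,272), (284,322) and (402,218). In the wrist view the pad's far corners are (223,164) and (337,164), and the holder's are (229,202) and (337,202).

```bash
cat > fit.py <<'E'
from h import *
import pickle
from scipy.optimize import least_squares
S,W,st=pickle.load(open("h1.pkl","rb"));c=pickle.load(open("top0.pkl","rb"));w=pickle.load(open("w1.pkl","rb"))
M=np.array([[.044,.031,0],[.044,-.031,0],[-.044,-.031,0],[-.044,.031,0]])
hs=lambda a:np.array(a)/4-.375+160
Rt=Ro.from_rotvec(st["tcp_rot"]).as_matrix();p=st["tool_pos"]
H=np.array([[.038,.025],[.038,-.025],[-.038,-.025],[-.038,.025]])
Ht=p+np.c_[H[:,0],-H[:,1],np.full(4,.0037)]@Rt.T
print("holder wrist pred",proj(W,Ht[:2]).round(1),"obs 229,202 337,202")
print("holder side pred",proj(S,Ht[[3,2,1]]).round(1),"obs",hs([[228,272],[284,322],[402,218]]).round(1))
T=np.array([[115,128],[215,108],[243,248],[147,266]])/4-.375+[250,190]
S0=np.array([[279,42],[346,97],[240,200],[178,142]])/3.2-.34+[165,195]
obs=[(c,T,M),(S,S0,M),(S,hs([[447,264],[320,390],[242,312]]),M[1:]),(w,np.array([[25,183],[97,175],[130,248],[72,258]]),M),(W,np.array([[223,164],[337,164]]),M[:2])]
def res(v,split=False):
    q,R=goal(v[:3],v[3],v[4],0);m=np.c_[R[:,0],-R[:,1],-R[:,2]]
    r=[(proj(k,q+X@m.T)-o)/(1 if k is not c else 1) for k,o,X in obs]
    return r if split else np.r_[np.vstack(r).ravel(),(v[2]-.0925)/.0015]
f=least_squares(res,[.556,.1246,.0925,.35,.21],loss="soft_l1");v=f.x
print("pad",v.round(4),np.degrees(v[3:]))
print([x.round(1).tolist() for x in res(v,True)])
E
python3 fit.py
```

```text
holder wrist pred [[224.3 201.1]
 [340.2 201.1]] obs 229,202 337,202
holder side pred [[213.8 227. ]
 [230.2 241.7]
 [261.1 212.4]] obs [[216.6 227.6]
 [230.6 240.1]
 [260.1 214.1]]
pad [0.5556 0.125  0.0875 0.3302 0.2164] [18.91663993 12.39920647]
[[[-0.7, 0.4], [0.0, -0.6], [0.7, -0.4], [-0.6, 1.0]], [[0.4, 1.2], [0.3, 0.1], [-0.6, 0.4], [-1.1, 0.6]], [[1.7, -0.5], [-0.6, 0.5], [-0.9, 2.0]], [[-1.1, 0.1], [-3.3, 0.3], [1.6, 4.1], [-0.8, -0.5]], [[1.7, -0.4], [-0.0, -0.6]]]
```

```bash
python3 -c "
from h import *
go([.556,.1248,.0925],.34,np.radians(12.35),.0157);go([.556,.1248,.0925],.34,np.radians(12.35),.0087);st=bot.read_state();print(st['torque'])"
```

```text
goal [0.5509 0.1237 0.1073] offset cm [ 1.28  0.33 -2.74] ang [-0.11  0.19  0.05] F [-1.2 -0.4 -1.7] 0.10017472282343405
goal [0.5532 0.1242 0.1007] offset cm [ 1.51  0.38 -3.4 ] ang [-0.11  0.19  0.05] F [-1.2 -0.4 -1.7] 0.10017472282343405
[-0.03019173  0.22960736 -0.03835621]
```

Request:
drive_tool([
  {"hand": 0,"offset": [0.6,0.15,-1.3],"angular": [0,0,0]},
  {"hand": 0,"offset": [1.3,0.3,-2.7],"angular": [0,0,0]},
  {"hand": 0,"offset": [1.3,0.3,-2.7],"angular": [0,0,0]},
  {"hand": 0,"offset": [1.3,0.3,-2.7],"angular": [0,0,0]},
])

```text
time: 6.35
tool_pos: [0.5492, 0.1238, 0.1055]
tcp_rot: [-3.042, -0.329, -0.522]
wrist_force: [0.1, -0.8, -1.0]
width: 0.107
```

```bash
python3 -c "
from h import *
go([.556,.1248,.0925],.34,np.radians(12.35),.0087);st=bot.read_state();print(st['torque'])
s=bot.read_camera('side');t=bot.read_camera('wrist')
a=cv2.resize(s['frame'][185:285,190:290],None,fx=6,fy=6,interpolation=2)[:600]
o=np.hstack([cv2.resize(s['frame'][200:270,205:285],None,fx=5,fy=5,interpolation=2)[:350],cv2.resize(t['frame'][100:275,180:380],None,fx=2,fy=2)[:350]])
cv2.imwrite('pics/near.png',o);print(o.shape)"
```

```text
goal [0.5532 0.1242 0.1007] offset cm [ 0.4   0.04 -0.48] ang [-0.08 -0.01 -0.02] F [ 0.1 -0.8 -1. ] 0.10732291999487605
[-0.00346669  0.15541002 -0.05832627]
(350, 800, 3)
```

View pics/near.png

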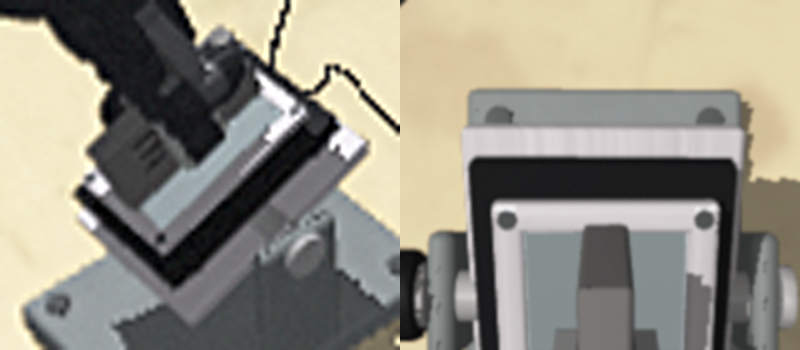

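Wrist crop: the holder (cols 492–719) is centred laterally within the pad (470–739) and parallel to it. The up-slope margin looks about 1.5–2 mm too wide, so I'll shift up-slope a little and approach along the normal.

Request:
drive_tool([
  {"hand": 0,"offset": [0.25,0.05,-0.2],"angular": [0,0,0]},
  {"hand": 0,"offset": [0.33,0.07,-0.41],"angular": [0,0,0]},
  {"hand": 0,"offset": [0.33,0.07,-0.41],"angular": [0,0,0]},
  {"hand": 0,"offset": [0.33,0.07,-0.41],"angular": [0,0,0]},
])

```text
time: 6.95
tool_pos: [0.5528, 0.1246, 0.1023]
tcp_rot: [-3.041, -0.329, -0.524]
wrist_force: [0.4, 0.7, -0.9]
width: 0.106
```

```bash
python3 -c "
from h import *
go([.556,.1248,.0925],.34,np.radians(12.35),.0087);st=bot.read_state();print(st['torque'],st['tool_pos'])"
```

```text
goal [0.5532 0.1242 0.1007] offset cm [ 0.03 -0.04 -0.16] ang [-0.09  0.08 -0.02] F [ 0.4  0.7 -0.9] 0.1062408697481013
[-0.05399255  0.22415699  0.0011618 ] [0.5528386  0.12455763 0.10226213]
```

Request:
drive_tool([
  {"hand": 0,"offset": [0.03,0.01,-0.1],"angular": [0,0,0]},
  {"hand": 0,"offset": [0.065,0.015,-0.19],"angular": [0,0,0]},
  {"hand": 0,"offset": [0.065,0.015,-0.19],"angular": [0,0,0]},
  {"hand": 0,"offset": [0.065,0.015,-0.19],"angular": [0,0,0]},
])

```text
time: 7.45
tool_pos: [0.5535, 0.1247, 0.1005]
tcp_rot: [-3.041, -0.329, -0.525]
wrist_force: [-2.7, -0.2, 3.2]
width: 0.101
```

```bash
python3 -c "
from h import *
go([.556,.1248,.0925],.34,np.radians(12.35),.0087);st=bot.read_state();print(st['torque'],st['tool_pos'])"
```

```text
goal [0.5532 0.1242 0.1007] offset cm [-0.03 -0.05  0.02] ang [-0.1   0.08 -0.01] F [-2.7 -0.2  3.2] 0.10118340208185185
[-0.09647224  0.20527287 -0.00731854] [0.55351417 0.12468347 0.10045254]
```

Contact at about 4–5 N with little change in moment, so the faces are close to flush. Now I'll press about 3.5 mm further along the normal.

Request:
drive_tool([
  {"hand": 0,"offset": [0.03,0.01,-0.1],"angular": [0,0,0]},
  {"hand": 0,"offset": [0.065,0.015,-0.19],"angular": [0,0,0]},
  {"hand": 0,"offset": [0.1,0.02,-0.28],"angular": [0,0,0]},
  {"hand": 0,"offset": [0.115,0.025,-0.33],"angular": [0,0,0]},
  {"hand": 0,"offset": [0.115,0.025,-0.33],"angular": [0,0,0]},
  {"hand": 0,"offset": [0.115,0.025,-0.33],"angular": [0,0,0]},
])

```text
time: 8.2
tool_pos: [0.5547, 0.125, 0.0972]
tcp_rot: [-3.041, -0.329, -0.525]
wrist_force: [-4.0, -0.5, 6.2]
width: 0.107
```

Run:
```python
from h import *
go([.556,.1248,.0925],.34,np.radians(12.35),.0057);st=bot.read_state();print(st['torque'],st['tool_pos'])
F=[]
for i in range(6):
    s=bot.read_camera('side');st=bot.read_state();F.append(np.r_[st["wrist_force"],st["torque"]])
print(np.mean(F,0).round(3), np.mean(F,0)[:3]@[-.326,-.071,.943])
t=bot.read_camera('wrist')
o=np.hstack([cv2.resize(s['frame'][200:270,205:285],None,fx=5,fy=5,interpolation=2)[:350],cv2.resize(t['frame'][100:275,180:380],None,fx=2,fy=2)[:350]])
cv2.imwrite('pics/press.png',o)
```

```text
goal [0.5541 0.1244 0.0979] offset cm [-0.06 -0.06  0.07] ang [-0.1   0.09 -0.02] F [-4.  -0.5  6.2] 0.10684505755806196
[-0.13166097  0.2702258   0.01134139] [0.55474143 0.12497265 0.09721944]
[-4.823 -0.631  5.584 -0.1    0.288 -0.021] 6.882793632874196
```

View pics/press.png

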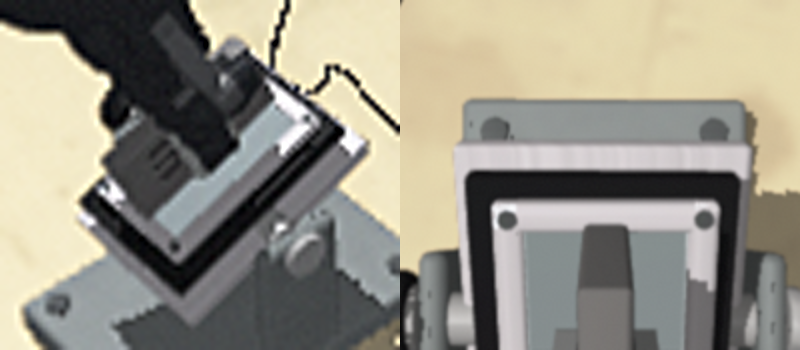

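The holder is centred, with about 6 mm margins. But the force has a tangential part and the moment hints at contact near the upper edge, so the pad may be steeper than my tool. I'll measure the edge directions in the side image.

Run:
```python
from h import *
import pickle
s=bot.read_camera('side');pickle.dump(s,open("press.pkl","wb"));g=s["frame"].max(2).astype(float)
g0=pickle.load(open("side0.pkl","rb"))["frame"].max(2).astype(float)
def cross(img,pts,thr,first):
    # sample along vertical cols through band
    out=[]
    for u in pts:
        col=img[:,u];d=np.where(col[215:262]<thr)[0]+215
        if len(d)==0: continue
        runs=np.split(d,np.where(np.diff(d)>1)[0]+1);r=runs[-1]
        a,b=r[0],r[-1]
        top=a-1+(col[a-1]-thr)/(col[a-1]-col[a]); bot_=b+(thr-col[b])/(col[b+1]-col[b])
        out.append((u,top,bot_))
    return np.array(out)
o=cross(g,range(243,272,2),55,0);print(o.round(1).tolist())
o0=cross(g0,range(243,272,2),55,0);print(o0[:,[0,2]].round(1).tolist())
def line(x,y):
    k=np.polyfit(x,y,1)
    for _ in range(3):
        r=abs(np.polyval(k,x)-y);m=r<1; k=np.polyfit(x[m],y[m],1)
    return k[0].round(4),m.sum()
print("holder edge",line(o[:,0],o[:,1]),"pad edge",line(o[:,0],o[:,2]),"pad0",line(o0[:,0],o0[:,2]))
for th in(.3,.34,.38,.42,.46):
    q,R=goal([.556,.1248,.0905],th,np.radians(12.35),0);m=np.c_[R[:,0],-R[:,1],-R[:,2]]
    e=lambda X:(lambda d:(d[1]/d[0]).round(4))(np.subtract(*proj(s,q+np.array(X)@m.T)))
    print(th,"pad",e([[.044,-.031,0],[-.044,-.031,0]]),"hold bottom",e([[.038,-.025,0],[-.038,-.025,0]]),"top",e([[.038,-.025,.005],[-.038,-.025,.005]]))
```

```text
[[243.0, 250.0, 256.4], [245.0, 248.0, 254.4], [247.0, 246.1, 252.4], [249.0, 244.1, 250.4], [251.0, 242.0, 248.4], [253.0, 240.1, 246.5], [255.0, 238.1, 244.5], [257.0, 236.4, 242.6], [259.0, 237.0, 240.8], [261.0, 235.1, 238.5], [263.0, 233.1, 236.5], [265.0, 231.2, 234.5], [267.0, 226.6, 232.5], [269.0, 227.1, 230.5], [271.0, 244.8, 245.8]]
[[243.0, 254.3], [245.0, 252.7], [247.0, 250.5], [249.0, 248.5], [251.0, 246.5], [253.0, 244.5], [255.0, 242.7], [257.0, 240.7], [259.0, 238.5], [261.0, 236.5], [263.0, 234.6], [265.0, 232.5], [267.0, 230.9], [269.0, 229.0], [271.0, 246.2]]
holder edge (np.float64(-0.7755), np.int64(8)) pad edge (np.float64(-0.9949), np.int64(14)) pad0 (np.float64(-0.9879), np.int64(14))
0.3 pad -0.9197 hold bottom -0.9168 top -0.9151
0.34 pad -0.9635 hold bottom -0.9609 top -0.9593
0.38 pad -1.0089 hold bottom -1.0066 top -1.0052
0.42 pad -1.0561 hold bottom -1.054 top -1.0529
0.46 pad -1.1052 hold bottom -1.1036 top -1.1026<stdin>:13: RuntimeWarning: divide by zero encountered in scalar divide
```

Pad edge direction implies a slope of about 0.365 against the tool's 0.34. I'll back off along the normal, steepen by 1.3°, take a clean force baseline, then press again.

Request:
drive_tool([
  {"hand": 0,"offset": [-0.1,-0.02,0.28],"angular": [0,0,0]},
  {"hand": 0,"offset": [-0.2,-0.04,0.57],"angular": [0.28,-1.27,0]},
  {"hand": 0,"offset": [-0.2,-0.04,0.57],"angular": [0.28,-1.27,0]},
  {"hand": 0,"offset": [-0.2,-0.04,0.57],"angular": [0.28,-1.27,0]},
  {"hand": 0,"offset": [-0.2,-0.04,0.57],"angular": [0.28,-1.27,0]},
])

```text
time: 9.22
tool_pos: [0.5526, 0.1245, 0.1024]
tcp_rot: [-3.033, -0.328, -0.558]
wrist_force: [0.2, 0.2, -1.3]
width: 0.105
```

```bash
cat > ft.py <<'E'
from h import *
import sys
F=[]
for i in range(12):
    s=bot.read_camera('side');st=bot.read_state();F.append(np.r_[st["wrist_force"],st["torque"]])
f=np.mean(F,0)
if sys.argv[1]=="base": np.save("base.npy",f)
R=Ro.from_rotvec(st["tcp_rot"]).as_matrix();d=f-np.load("base.npy")
print("tool",st["tool_pos"].round(4),"pitch",np.arcsin(R[2,0]).round(4),"yaw",np.degrees(np.arctan2(R[1,0],R[0,0])).round(2),"t",st["time"],"w",st["width"])
print("F tool axes",(R.T@d[:3]).round(2),"M tool",(R.T@d[3:]).round(3))
E
python3 ft.py base
```

```text
tool [0.5526 0.1245 0.1027] pitch 0.3643 yaw 12.34 t 9.825 w 0.10554676632078482
F tool axes [0. 0. 0.] M tool [0. 0. 0.]
```

Request:
drive_tool([
  {"hand": 0,"offset": [0.07,0.015,-0.19],"angular": [0,0,0]},
  {"hand": 0,"offset": [0.14,0.03,-0.37],"angular": [0,0,0]},
  {"hand": 0,"offset": [0.19,0.04,-0.51],"angular": [0,0,0]},
  {"hand": 0,"offset": [0.19,0.04,-0.51],"angular": [0,0,0]},
  {"hand": 0,"offset": [0.19,0.04,-0.51],"angular": [0,0,0]},
])

```text
time: 10.45
tool_pos: [0.5547, 0.125, 0.0979]
tcp_rot: [-3.033, -0.328, -0.559]
wrist_force: [-3.6, -0.4, 4.4]
width: 0.101
```

```bash
python3 ft.py press
```

```text
tool [0.5547 0.125  0.0978] pitch 0.3648 yaw 12.34 t 11.05 w 0.1029988203531801
F tool axes [-0.69 -0.52 -6.94] M tool [-0.029 -0.081 -0.01 ]
```

Request:
drive_tool([
  {"hand": 0,"offset": [0.03,0.01,-0.08],"angular": [0,0,0]},
  {"hand": 0,"offset": [0.03,0.01,-0.08],"angular": [0,0,0]},
  {"hand": 0,"offset": [0.03,0.01,-0.08],"angular": [0,0,0]},
  {"hand": 0,"offset": [0.03,0.01,-0.08],"angular": [0,0,0]},
])

```text
time: 11.55
tool_pos: [0.555, 0.1251, 0.097]
tcp_rot: [-3.033, -0.328, -0.559]
wrist_force: [-3.6, 0.3, 5.5]
width: 0.106
```

```bash
python3 ft.py press
python3 - <<'E'
from h import *
s=bot.read_camera('side');t=bot.read_camera('wrist')
g=s["frame"].max(2).astype(float)
for u in range(243,270,3):
    col=g[215:262,u];d=np.where(col<55)[0]+215
    print(u,[ (r[0],r[-1]) for r in np.split(d,np.where(np.diff(d)>1)[0]+1)],end=" ")
o=np.hstack([cv2.resize(s['frame'][180:292,190:290],None,fx=4,fy=4,interpolation=2)[:440],cv2.resize(t['frame'][100:320,180:380],None,fx=2,fy=2)])
cv2.imwrite('pics/final.png',o)
E
```

```text
tool [0.555 0.125 0.097] pitch 0.3647 yaw 12.34 t 12.15 w 0.10393933116552846
F tool axes [-0.79 -0.5  -7.99] M tool [-0.061 -0.059  0.002]
243 [(np.int64(218), np.int64(229)), (np.int64(251), np.int64(256))] 246 [(np.int64(217), np.int64(219)), (np.int64(221), np.int64(233)), (np.int64(248), np.int64(253))] 249 [(np.int64(223), np.int64(231)), (np.int64(245), np.int64(250))] 252 [(np.int64(215), np.int64(218)), (np.int64(220), np.int64(223)), (np.int64(228), np.int64(228)), (np.int64(242), np.int64(247))] 255 [(np.int64(215), np.int64(218)), (np.int64(239), np.int64(244))] 258 [(np.int64(217), np.int64(219)), (np.int64(236), np.int64(241))] 261 [(np.int64(216), np.int64(216)), (np.int64(233), np.int64(238))] 264 [(np.int64(217), np.int64(217)), (np.int64(230), np.int64(231)), (np.int64(233), np.int64(235))] 267 [(np.int64(221), np.int64(221)), (np.int64(227), np.int64(228)), (np.int64(230), np.int64(232))]
```

View pics/final.png

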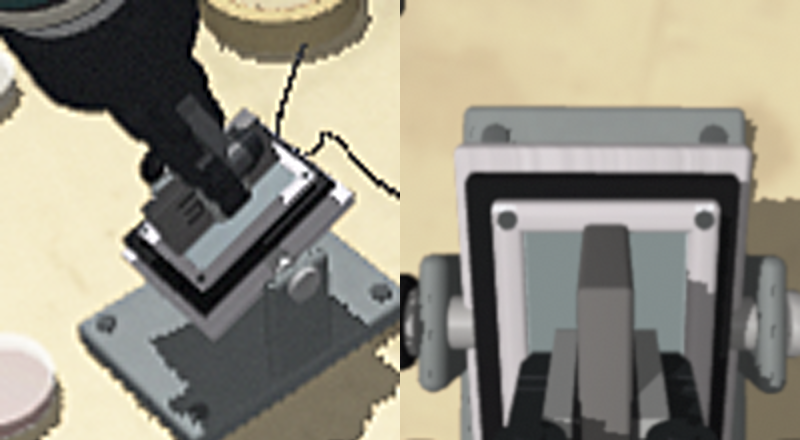

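In the final view the black margin is an even 6 px along the whole long edge in the side image. The holder sits centred and parallel in the wrist image (cols 492–719 inside 466–741). Handing in.

```bash
python3 -c "
from workcell import bot
print(bot.finish_job())"
```

```text
the job is handed in; nothing more can be done
None
```

I gripped the larger holder by its rib, laid its glass face on the sloped pad and handed the job in while still gripping and pressing it. It was handed in at about 12.3 s of the 38 s allowed; no verdict is reported.

**Last checks**
- **Press:** about 8 N square to the pad and 0.9 N sideways. By the spring figures that is roughly 4 mm of pad travel; I could not measure the travel directly. The grip was holding at its last setting, 80 N.
- **Position:** centred to within about 1 mm, and the holder's long edge is parallel to the pad's in the side view.
- **Flushness:** my first press disagreed. It showed a sideways force, and the moment suggested contact at the upper edge. I backed off, steepened the tool from 0.34 to 0.365 rad to match the measured pad edge, and pressed again; the sideways force fell from about 2 N to under 1 N.

**What did not fully agree**
- **Small moment left:** about 0.06 N m remained about each of two axes. I put it down to off-centre pressure on a flush face, but did not test it further.
- **Pad height:** the cameras put the pad's centre about 4 mm below the stated 91–94 mm, so I found the surface by touch instead.
- **Bystanders:** the smaller holder, dishes and bottles were kept clear of the path, but I did not check all of them in a final picture.

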